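# Rake a dropped hub out from under a low shelf and weigh it

## Task

A turned steel hub has slid far under the low grey shelf on the workbench, all but out of sight. It is near the left or the right end, nobody saw which: sweep and feel for it with the flat rake and drag it out, lay the rake flat on the bench clear of the shelf and the scale, then set the hub gently on the scale's pan and, with the hub left there, log its weight with a light but definite press of a fingertip on the scale's touch key. Leave the other things on the bench where they are and do not knock or jam anything hard against the shelf.

Things in the scene. Friction and masses are not known exactly. Their poses are not given: they have to be found in the camera images.
- riser: The low shelf: a grey sheet-metal riser fixed on the orange board (board top z = 0.0084), 160 mm deep (x), 332 wide (y), 52 high; the meter and jar on its top belong to it. Origin: centre of its underside. +x points inwards from the open side: mouth at x = -80, back wall's inner face at x = +76, side walls' inner faces at y = +-162 mm; clear height 48 mm inside, 38 mm under the lip at the mouth.
- riser_mouth (a point): Middle of the shelf's open mouth, at board height; axes as the shelf's. The hub under the shelf is NOT reported: steel disc 64 mm across, 14 thick, boss 36 across on top, 32 high in all, flat, boss up, 0.43-0.57 kg (2 to 4 N to slide). Its centre lies 75 to 95 mm behind the mouth and 92 to 126 mm to the left (+y) or to the right (-y) of the middle; nothing else lies there and the middle is free.
- rake: The rake, a loose flat T-shaped tool, 0.32 kg. Origin: underside, below the handle's centre; +x along the blade to the foot, +z up. Handle: upright black block 54 (x) x 20 (y) x 44 (z) mm. Flat aluminium blade 18 mm wide, 6 thick, from the handle to the foot at x = 205 mm. Centre of mass about 35 mm ahead of the handle's centre.
- rake_foot (a point): Centre of the rake's foot: a bar 8 (x) x 100 (y) x 16 (z) mm across the end of the blade; it stands out 41 mm beyond the blade's edge on either side. With the blade's edge against the hub and the foot behind it, the hub's centre is 41 mm beside the blade's centre line and 36 mm nearer to the handle than this point.
- rake_grip (a point): Grip point of the rake: centre of the handle, 26 mm above the underside; close the fingers across its 20 mm thickness (along the rake's y). Axes as the rake's.
- scale: Grey bench scale, fixed on the bench, 150 (x) x 100 (y) x 26 (z) mm. Origin: centre of its underside; its front is -x.
- scale_pan: The scale's square steel pan, 92 x 92 x 4 mm. Origin: centre of its top face, 46 mm above the bench when empty; axes as the scale's. It is sprung (about 1.8 N per mm): the hub's weight sinks it 2 to 3 mm; 12 mm is too much for it.
- touch_key: The scale's flat membrane touch key, a grey pad 28 (x) x 36 (y) mm in the dark field at the front right of the scale. Origin: centre of its top face, 29 mm above the bench. It gives only 1 mm (5 N) and then is hard; it registers a press of at least 3 N kept up for 0.2 s by a gripper fingertip, and 30 N would damage it.
- impeller_1_mid (a point): Bystander: black fan impeller, 55 mm across, 20 mm high; point 5 mm above its underside.
- side_cutters_mid (a point): Bystander: side cutters with blue handles lying flat, 39 x 123 x 11 mm; point at the middle, 5 mm up.
- esd_brush_mid (a point): Bystander: dark brush lying on the bench, 18 x 132 x 20 mm; point at the middle, 5 mm up.

How it is judged:
By the outcome, as a careful person would: the job done as asked, in the order asked, and still so for the second after the job is handed in, with the robot touching nothing.
It also fails if it takes over 72 s, if anything falls off the work surface, if the arm or the gripper's body presses on something with over 40 N, if the wrist force passes 120 N, or if a joint passes its speed limit or range.

## Robot

A 6-joint arm with a two-finger parallel gripper is mounted at the origin on a cart in front of the work surface, level with it; the furniture and walls round the work are solid. World frame = base frame: x ahead of the robot, y to its left, z up, the work surface at z = 0. Lengths are in m, angles in degrees, forces in N, time in s.
With the tool pointing down it reaches from about 0.375 to 0.975 m from the base axis. Payload 3.8 kg.
Tool frame: the origin (TCP) lies on the mounting face of the last link; the fingertips stand 166 mm ahead of it and the grasp point (between the pads) lies 147 mm ahead of it; z points along the fingers, y is the line along which they close (so a half turn about z gives the same grasp; the last joint's range is limited). The gripper opens to 88 mm and grips with 3 to 60 N. Pads are 18 mm wide; open, the fingers measure 123 mm over their backs; the gripper's body (75 mm by 187 mm) begins 45 mm behind the grasp point.
Start: joints at [62.745, 15.12, 91.902, -0, 72.978, -2.114], TCP at [0.287, 0.611, 0.405] pointing down, gripper open.
Joint ranges: [-150.88, 150.88], [-54.13, 125.18], [17.81, 147.31], [-75.09, 255.09], [0, 152.58], [-146.25, 146.25]. Speed limits (degrees/s): [147.25, 147.25, 180, 180, 180, 180].

## Interface

Orientations are given as [roll, pitch, yaw] about the fixed x, y, z axes, in that order (R = Rz(yaw) Ry(pitch) Rx(roll)).
In Python, from workcell import * gives the robot as it stands.
- The arm moves only by the shell command python3 -m jog 'ROWS'. ROWS is JSON, a list that holds one entry, the list of rows, each a list of 5 numbers: the opening, from 0 (shut) to 1 (fully open), then the shift along the tool's x, y, z in units of 25 mm (1.0 is 25 mm), then the turn about the tool's z in units of 4 degrees (1.0 is 4 degrees). A call has 1 to 10 rows; each row shifts and turns the commanded pose from where the row before left it, along the tool's axes as they then stand; what a row does not reach is not made up. A row lasts 1/8 s, in which the tool goes at most 62.5 mm and 10.7 degrees, less where a joint would pass 70% of its speed; a pose out of reach is approached as far as the arm can. A call with a number of a shift or a turn outside -1 to 1 is refused whole. A call with a gripper value outside its range is refused whole. The fingers move at their own pace and stop on an object; the grip force is fixed at half the most. Time passes only in rows, so rows that do not move let the fingers close. It gives the time, the measured TCP pose, the force, the opening and the grip force at its end, in the units of the state.
- sense(): the state, without advancing time (a new reading comes with each control period).
- grab_frame(name): name is "scene" or "side" or "wrist"; returns a dict with "pixels" (420x560x3 uint8, blue, green, red), "mtx" (3x3 intrinsics, pixels), "extrinsics" (4x4, takes a point from world to camera coordinates). Camera axes: x right, y down, z forward; pixel columns grow to the right and rows downward; lengths in m; the calibration is good to about 2 mm. A picture is of the moment at which its call begins. There is no depth.
- finish_job(): hands the job in; it is judged then, once.
The state is a dict: "time_s": time; "qpos": joint angles; "joint_vel": joint speeds; "tau": joint torques, N m; "tcp_pos": TCP position; "tool_rot": TCP orientation; "ft_force": force on the tool from outside, world axes, zero at the start; "ft_torque": the same for the moment, N m; "finger_gap": opening from 0.0 (shut) to 1.0 (fully open); "grip_force": force on a finger pad.
Only numpy, scipy, OpenCV 4.12 (cv2) and the standard library are available. Lean on these libraries where they do the work, as an engineer would, in place of code of your own. Each camera call takes 0.05 s, during which the arm holds its last target. There are 200 camera calls.

## Working session

There is one attempt and no reset: what is moved stays moved. The work goes in short steps, Python scripts to look and compute and a shell command to move; the robot and the scene stay as the last step left them, time stands still between calls to the robot, and variables do not carry over. Pictures are saved under pics/ and viewed, at most 10 in all, crops included, and the job is handed in when it is done.

```bash
mkdir -p pics; ls; python3 - <<'E'
from workcell import *
import cv2
print(sense())
for n in ("scene","side"):
    f=grab_frame(n); cv2.imwrite(f"pics/{n}0.png",f["pixels"]); print(n,f["mtx"].tolist(),f["extrinsics"].round(4).tolist())
f=[cv2.imread(f"pics/{n}0.png") for n in ("scene","side")]
E
```

```text
pics
{'time_s': 0.0, 'qpos': array([ 6.27450454e+01,  1.51696684e+01,  9.19801476e+01, -1.32406387e-03,
        7.29760661e+01, -2.11475581e+00]), 'joint_vel': array([0.04329966, 0.08553682, 0.08696712, 0.01384803, 0.09692697,
       0.0475044 ]), 'tau': array([-4.28813883e-04, -5.02132988e+01, -3.56872201e+01,  7.28322496e-02,
        2.97672220e-02, -1.75746150e-04]), 'tcp_pos': array([0.28662225, 0.61075753, 0.40339202]), 'tool_rot': array([-1.79874157e+02, -3.38084825e-03,  1.54860187e+02]), 'ft_force': array([ 0.45767411,  0.10351454, -0.05637896]), 'ft_torque': array([-0.02578927,  0.04849946, -0.00108629]), 'grip_force': 0.0, 'finger_gap': 0.9985630950588914}
scene [[472.1839841333895, 0.0, 276.16580386597815], [0.0, 472.1839841333895, 209.34857793423302], [0.0, 0.0, 1.0]] [[-0.5067, -0.862, 0.0141, 0.2943], [-0.5147, 0.2894, -0.8071, 0.3223], [0.6916, -0.4162, -0.5903, 0.7425], [0.0, 0.0, 0.0, 1.0]]
side [[530.3954939614616, 0.0, 271.64077117218176], [0.0, 530.3954939614616, 197.830317714412], [0.0, 0.0, 1.0]] [[0.9998, 0.0059, -0.0175, -0.5747], [-0.0054, -0.8133, -0.5819, 0.0426], [-0.0177, 0.5819, -0.8131, 1.4743], [0.0, 0.0, 0.0, 1.0]]
```

View pics/scene0.png

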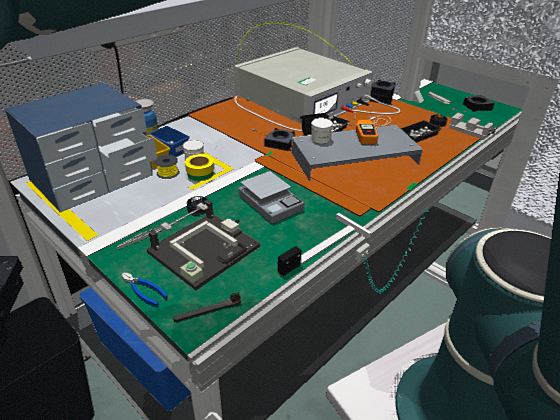

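View pics/side0.png

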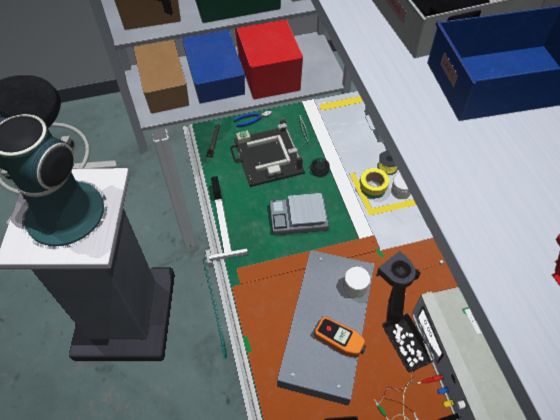

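The scene view shows the rake with its handle at (289,261) and foot at (355,225). The scale is at (272,197) and the riser at (357,148). In the side view the handle is at (217,188), the foot at (226,254), the scale at (300,213) and the riser at (325,325), with its mouth to the left.

```bash
cat > h.py <<'E'
from workcell import *
import cv2, numpy as np
def ray(f,uv,z):
    K,E=f["mtx"],f["extrinsics"]; R,t=E[:3,:3],E[:3,3]
    uv=np.atleast_2d(np.float64(uv)); d=np.c_[uv,np.ones(len(uv))]@np.linalg.inv(K).T@R
    c=-R.T@t; return c+d*((z-c[2])/d[:,2])[:,None]
def proj(f,p):
    K,E=f["mtx"],f["extrinsics"]; q=np.atleast_2d(p)@E[:3,:3].T+E[:3,3]; q=q@K.T; return q[:,:2]/q[:,2:]
E
python3 - <<'E'
from h import *
f=grab_frame("side"); im=f["pixels"]
hsv=cv2.cvtColor(im,cv2.COLOR_BGR2HSV)
def pick(mask,x0,y0,x1,y1):
    m=np.zeros_like(mask); m[y0:y1,x0:x1]=mask[y0:y1,x0:x1]
    cs,_=cv2.findContours(m,cv2.RETR_EXTERNAL,cv2.CHAIN_APPROX_NONE); return max(cs,key=cv2.contourArea)[:,0]
def rep(n,c,z):
    w=ray(f,c,z)[:,:2]; r=cv2.minAreaRect((w*1000).astype(np.float32)); print(n,z,np.round(r[0],1),np.round(r[1],1),round(r[2],1),'px',c.min(0),c.max(0))
dark=(hsv[...,2]<60).astype(np.uint8)*255
grey=((hsv[...,1]<50)&(hsv[...,2]>90)).astype(np.uint8)*255
rep('handle',pick(dark,205,172,228,202),.044)
rep('riser',pick(grey,265,245,385,410),.0604)
rep('rakewhite',pick(grey,210,192,250,265),.006)
rep('scale',pick(grey,262,185,335,240),.026)
a=cv2.resize(im[165:275,190:345],None,fx=5,fy=5,interpolation=cv2.INTER_CUBIC);cv2.imwrite("pics/c1.png",a)
E
```

```text
handle 0.044 [420.4  53. ] [20.8 77.1] 12.6 px [211 177] [221 199]
riser 0.0604 [ 707.6 -332.8] [335.4 161.5] 75.5 px [277 249] [373 399]
rakewhite 0.006 [457.9 -60.1] [ 96.8 207.9] 4.2 px [210 199] [247 264]
scale 0.026 [646.3 -15.1] [148.4 110.5] 6.0 px [270 193] [327 230]
```

View pics/c1.png

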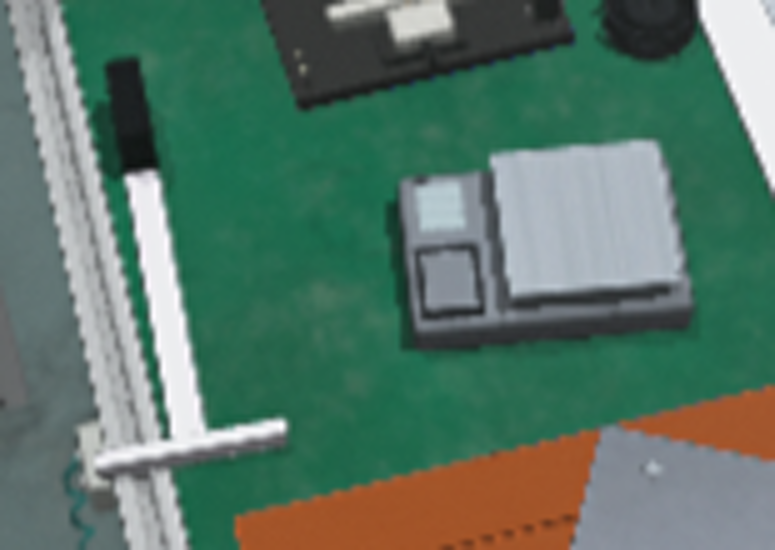

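Side crop (5× from (190,165)): the blade runs (143,175)→(188,440) and the foot ends are at (97,468) and (287,428). The pan corners are (490,155), (660,140), (683,288) and (508,298), and the key is about (417..485, 247..315).

```bash
python3 - <<'E'
from h import *
f=grab_frame("side"); g=grab_frame("scene")
c=lambda p: np.float64(p)/5+[190,165]-0.4
P=lambda p,z: (ray(f,c(p),z)*1000).round(1)[:,:2]
b=P([(143,175),(188,435)],.006); d=b[1]-b[0]; print('blade',b.tolist(),np.degrees(np.arctan2(d[1],d[0])),np.hypot(*d))
ft=P([(97,462),(287,424)],.016); print('foot',ft.tolist(),ft.mean(0)); d=ft[1]-ft[0]; print(np.hypot(*d),np.degrees(np.arctan2(d[1],d[0])))
h=P([(107,60),(138,58),(152,135),(121,135)],.044); print('handle top',h.tolist())
p=P([(490,155),(660,140),(683,285),(505,296)],.046); print('pan',p.tolist(),p.mean(0),[np.hypot(*(p[i]-p[i-1])) for i in range(4)])
k=P([(416,250),(478,246),(485,308),(424,316)],.029); print('key',k.tolist(),k.mean(0))
# board left edge
im=f["pixels"]; hsv=cv2.cvtColor(im,cv2.COLOR_BGR2HSV)
m=cv2.inRange(hsv,(5,150,90),(20,255,255))
for r in (275,290,310,340,370,400):
    x=np.where(m[r])[0][0]; print('board',r,(ray(f,[(x,r)],.0084)*1000).round(0)[0,:2])
# same from scene: check by projecting
q=np.r_[ft.mean(0),16]/1000; print('foot in scene',proj(g,q), 'pan', proj(g,np.r_[p.mean(0),46]/1000),'key',proj(g,np.r_[k.mean(0),29]/1000))
t=np.radians(-14.5); R=np.array([[np.cos(t),-np.sin(t)],[np.sin(t),np.cos(t)]])
C=np.array([.7076,-.3328]); L=np.array([(-.08,.166),(.08,.166),(.08,-.166),(-.08,-.166)])@R.T+C
print('riser corners scene',proj(g,np.c_[L,np.full(4,.0604)]).round(0).tolist(), L.round(3).tolist())
a=cv2.resize(g["pixels"][110:290,235:435],None,fx=4,fy=4,interpolation=cv2.INTER_CUBIC)[:600]
a=cv2.resize(g["pixels"][110:280,235:435],None,fx=3.5,fy=3.5,interpolation=cv2.INTER_CUBIC);cv2.imwrite("pics/c2.png",a)
E
```

```text
blade [[425.1, 39.2], [459.5, -127.9]] -78.3673334756384 170.60413242357293
foot [[414.5, -149.4], [511.8, -127.3]] [ 463.15 -138.35]
99.77825414387647 12.796630361074518
handle top [[405.3, 91.3], [422.6, 92.5], [433.8, 39.0], [416.8, 39.1]]
pan [[618.8, 22.8], [711.4, 32.2], [718.8, -61.8], [625.6, -68.2]] [668.65 -18.75] [np.float64(91.25371225325576), np.float64(93.07588302025398), np.float64(94.29082670122264), np.float64(93.41948404909967)]
key [[578.6, -27.6], [611.9, -25.2], [615.3, -64.7], [583.0, -69.5]] [597.2  -46.75]
board 275 [ 491. -197.]
board 290 [ 480. -239.]
board 310 [ 493. -292.]
board 340 [ 524. -367.]
board 370 [ 533. -438.]
board 400 [ 550. -503.]
foot in scene [[352.29154822 222.5077405 ]] pan [[265.13143022 183.69591223]] key [[289.37840841 200.36965401]]
riser corners scene [[309.0, 165.0], [291.0, 137.0], [395.0, 125.0], [422.0, 149.0]] [[0.672, -0.152], [0.827, -0.192], [0.743, -0.514], [0.589, -0.473]]
```

View pics/c2.png

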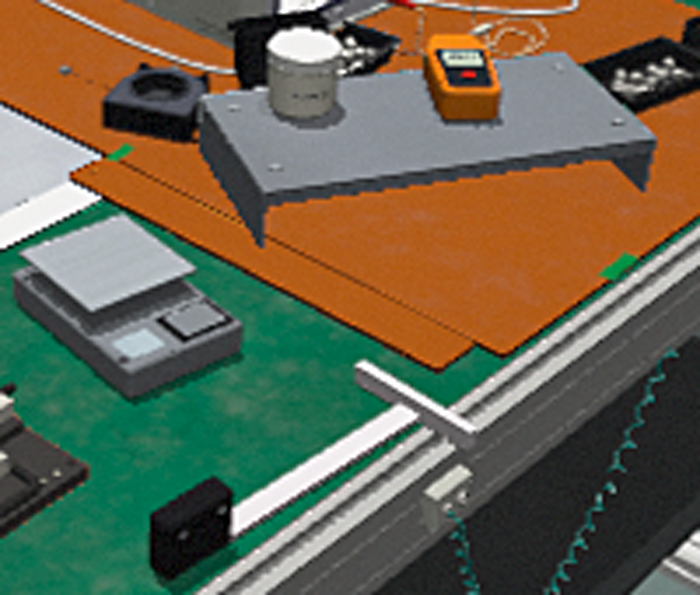

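The scene crop agrees with the side view: projecting the riser corners lands on the visible corners within about 2 px. The rake lies at (420,62) mm, yaw −78°, flat and free to grip.

```bash
cat >> h.py <<'E'
def plan(x,y,z,yaw,n,g=1.0,pos=None,yaw0=None):
    s=sense(); p=np.array(s["tcp_pos"] if pos is None else pos); w=s["tool_rot"][2] if yaw0 is None else yaw0
    d=(np.array([x,y,z])-p)/n; dw=((yaw-w+180)%360-180)/n
    for i in range(n):
        a=np.radians(w+i*dw); X=np.array([np.cos(a),np.sin(a)]); Y=np.array([np.sin(a),-np.cos(a)])
        print("[%g,%.2f,%.2f,%.2f,%.2f]"%(g,d[:2]@X/.025,d[:2]@Y/.025,-d[2]/.025,-dw/4),end=",")
    print()
def st():
    s=sense(); print(round(s["time_s"],2),s["tcp_pos"].round(4),s["tool_rot"].round(2),s["ft_force"].round(2),round(s["finger_gap"],3),round(s["grip_force"],1))
TR=np.radians(-14.5); RR=np.array([[np.cos(TR),-np.sin(TR)],[np.sin(TR),np.cos(TR)]]); RC=np.array([.7076,-.3328])
def loc(x,y): return RC+RR@np.array([x,y])
def toloc(p): return RR.T@(np.array(p)[:2]-RC)
E
python3 -c "
from h import *
plan(.4205,.062,.25,102,24)"
```

```text
[1,-0.59,-0.73,0.26,0.55],[1,-0.62,-0.71,0.26,0.55],[1,-0.65,-0.69,0.26,0.55],[1,-0.67,-0.66,0.26,0.55],[1,-0.70,-0.63,0.26,0.55],[1,-0.72,-0.61,0.26,0.55],[1,-0.74,-0.58,0.26,0.55],[1,-0.76,-0.55,0.26,0.55],[1,-0.78,-0.52,0.26,0.55],[1,-0.80,-0.49,0.26,0.55],[1,-0.82,-0.46,0.26,0.55],[1,-0.84,-0.43,0.26,0.55],[1,-0.86,-0.39,0.26,0.55],[1,-0.87,-0.36,0.26,0.55],[1,-0.88,-0.33,0.26,0.55],[1,-0.89,-0.29,0.26,0.55],[1,-0.91,-0.26,0.26,0.55],[1,-0.91,-0.22,0.26,0.55],[1,-0.92,-0.19,0.26,0.55],[1,-0.93,-0.15,0.26,0.55],[1,-0.93,-0.12,0.26,0.55],[1,-0.94,-0.08,0.26,0.55],[1,-0.94,-0.04,0.26,0.55],[1,-0.94,-0.01,0.26,0.55],
```

```bash
python3 -m jog '[[[1,-0.59,-0.73,0.26,0.55],[1,-0.62,-0.71,0.26,0.55],[1,-0.65,-0.69,0.26,0.55],[1,-0.67,-0.66,0.26,0.55],[1,-0.70,-0.63,0.26,0.55],[1,-0.72,-0.61,0.26,0.55],[1,-0.74,-0.58,0.26,0.55],[1,-0.76,-0.55,0.26,0.55],[1,-0.78,-0.52,0.26,0.55],[1,-0.80,-0.49,0.26,0.55]]]'
python3 -m jog '[[[1,-0.82,-0.46,0.26,0.55],[1,-0.84,-0.43,0.26,0.55],[1,-0.86,-0.39,0.26,0.55],[1,-0.87,-0.36,0.26,0.55],[1,-0.88,-0.33,0.26,0.55],[1,-0.89,-0.29,0.26,0.55],[1,-0.91,-0.26,0.26,0.55],[1,-0.91,-0.22,0.26,0.55],[1,-0.92,-0.19,0.26,0.55],[1,-0.93,-0.15,0.26,0.55]]]'
python3 -m jog '[[[1,-0.93,-0.12,0.26,0.55],[1,-0.94,-0.08,0.26,0.55],[1,-0.94,-0.04,0.26,0.55],[1,-0.94,-0.01,0.26,0.55],[1,0,0,0,0]]]'
python3 -c "
from h import *
st();plan(.4205,.062,.174,102,4)
cv2.imwrite('pics/s1.png',cv2.resize(grab_frame('wrist')['pixels'],(560,420)))"
```

```text
time_s: 1.5
tcp_pos: [0.3427, 0.3812, 0.3394]
tool_rot: [180.0, 0.0, 132.7]
ft_force: [0.4, -0.3, 0.3]
finger_gap: 0.998
grip_force: 0.0
time_s: 2.75
tcp_pos: [0.3983, 0.1527, 0.2745]
tool_rot: [180.0, 0.0, 110.7]
ft_force: [-0.2, 0.5, 1.2]
finger_gap: 1.0
grip_force: 0.0
time_s: 3.38
tcp_pos: [0.4204, 0.0613, 0.2483]
tool_rot: [-179.9, -0.0, 101.9]
ft_force: [0.4, -0.3, 0.0]
finger_gap: 1.003
grip_force: 0.0
3.38 [0.4204 0.0613 0.2483] [-179.95   -0.    101.88] [ 0.39 -0.27  0.01] 1.003 0.0
[1,0.01,0.00,0.74,-0.01],[1,0.01,0.00,0.74,-0.01],[1,0.01,0.00,0.74,-0.01],[1,0.01,0.00,0.74,-0.01],
```

View pics/s1.png

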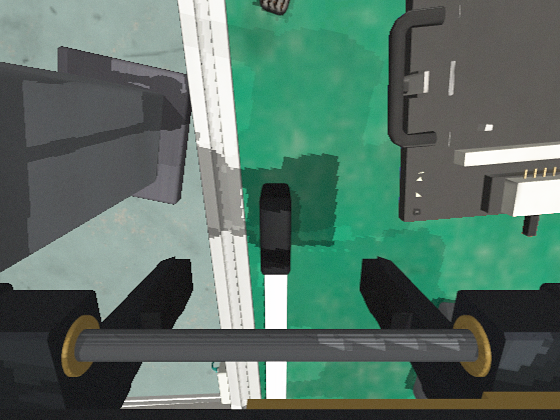

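The wrist view shows the handle at (275,230), midway between the fingers (190 and 362) and aligned with them. I'll descend and grip.

```bash
python3 -m jog '[[[1,0,0,0.74,0],[1,0,0,0.74,0],[1,0,0,0.74,0],[1,0,0,0.74,0],[0.1,0,0,0,0],[0,0,0,0,0],[0,0,0,0,0],[0,0,0,0,0],[0,0,0,0,0]]]'
python3 -m jog '[[[0,0,0,-0.4,0],[0,0,0,-0.8,0],[0,0,0,-0.8,0],[0,0,0,0,0]]]'
python3 -c "
from h import *
st()
g=grab_frame('scene')
a=cv2.resize(g['pixels'][110:280,235:435],None,fx=3.5,fy=3.5,interpolation=cv2.INTER_CUBIC);cv2.imwrite('pics/c3.png',a)
h=loc(-.325,0);print(h)
plan(*h,.215,165.5,18,0)"
```

```text
time_s: 4.55
tcp_pos: [0.4208, 0.0626, 0.1751]
tool_rot: [180.0, 0.0, 102.1]
ft_force: [-0.5, -0.7, 0.4]
finger_gap: 0.459
grip_force: 0.0
time_s: 5.05
tcp_pos: [0.4214, 0.0627, 0.2262]
tool_rot: [179.8, 0.0, 102.0]
ft_force: [-0.5, -0.6, -3.6]
finger_gap: 0.21
grip_force: 30.0
5.05 [0.4214 0.0627 0.2262] [1.7980e+02 2.0000e-02 1.0205e+02] [-0.52 -0.61 -3.55] 0.21 30.0
[ 0.39295202 -0.2514265 ]
[0,-0.67,-0.21,0.02,-0.88],[0,-0.66,-0.25,0.02,-0.88],[0,-0.64,-0.29,0.02,-0.88],[0,-0.62,-0.33,0.02,-0.88],[0,-0.60,-0.36,0.02,-0.88],[0,-0.58,-0.40,0.02,-0.88],[0,-0.55,-0.43,0.02,-0.88],[0,-0.52,-0.47,0.02,-0.88],[0,-0.49,-0.50,0.02,-0.88],[0,-0.46,-0.53,0.02,-0.88],[0,-0.43,-0.55,0.02,-0.88],[0,-0.39,-0.58,0.02,-0.88],[0,-0.36,-0.60,0.02,-0.88],[0,-0.32,-0.62,0.02,-0.88],[0,-0.28,-0.64,0.02,-0.88],[0,-0.24,-0.66,0.02,-0.88],[0,-0.20,-0.67,0.02,-0.88],[0,-0.16,-0.68,0.02,-0.88],
```

View pics/c3.png

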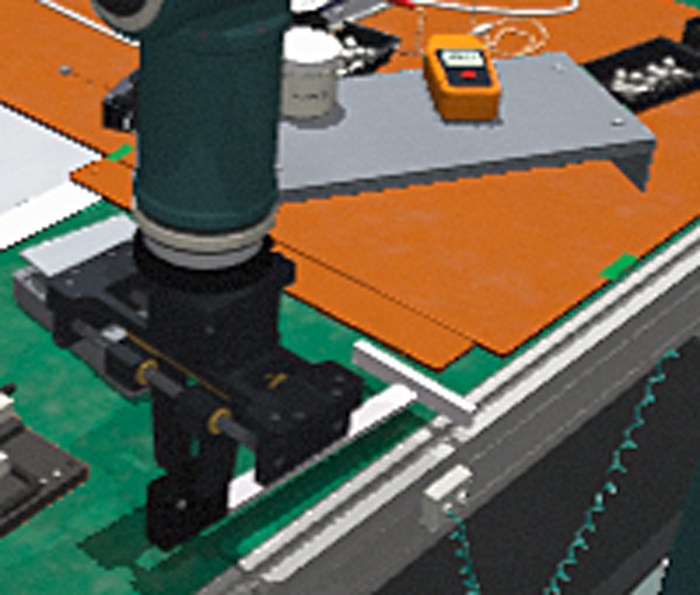

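The rake is gripped, but the foot (357..472, 350..412 in the crop) rose less than the handle. It has drooped about 10° in the pads. I'll lift a bit more, swing round, and let it level out on the board in front of the mouth.

```bash
python3 -m jog '[[[0,-0.67,-0.21,-0.2,-0.88],[0,-0.66,-0.25,-0.2,-0.88],[0,-0.64,-0.29,-0.2,-0.88],[0,-0.62,-0.33,-0.2,-0.88],[0,-0.60,-0.36,-0.2,-0.88],[0,-0.58,-0.40,-0.2,-0.88],[0,-0.55,-0.43,0,-0.88],[0,-0.52,-0.47,0,-0.88],[0,-0.49,-0.50,0,-0.88],[0,-0.46,-0.53,0,-0.88]]]' | head -3
python3 -m jog '[[[0,-0.43,-0.55,0,-0.88],[0,-0.39,-0.58,0,-0.88],[0,-0.36,-0.60,0,-0.88],[0,-0.32,-0.62,0,-0.88],[0,-0.28,-0.64,0,-0.88],[0,-0.24,-0.66,0,-0.88],[0,-0.20,-0.67,0,-0.88],[0,-0.16,-0.68,0,-0.88],[0,0,0,0,0]]]' | head -3
python3 -c "
from h import *
st();h=loc(-.325,0)
plan(*h,.205,165.5,4,0)
g=grab_frame('scene');f=grab_frame('side')
a=np.hstack([cv2.resize(g['pixels'][120:270,270:430],None,fx=2.4,fy=2.4),cv2.resize(f['pixels'][220:370,190:350],None,fx=2.4,fy=2.4)]);cv2.imwrite('pics/c4.png',a)"
```

```text
time_s: 6.35
tcp_pos: [0.4038, -0.1124, 0.2532]
tool_rot: [-179.9, -0.2, 137.4]
time_s: 7.48
tcp_pos: [0.3921, -0.2518, 0.2535]
tool_rot: [180.0, -0.1, 165.3]
7.47 [ 0.3921 -0.2518  0.2535] [ 1.7996e+02 -1.2000e-01  1.6529e+02] [-0.34 -0.22 -2.74] 0.21 30.0
[0,-0.01,0.01,0.48,-0.01],[0,-0.01,0.01,0.48,-0.01],[0,-0.01,0.01,0.48,-0.01],[0,-0.01,0.01,0.48,-0.01],
```

View pics/c4.png

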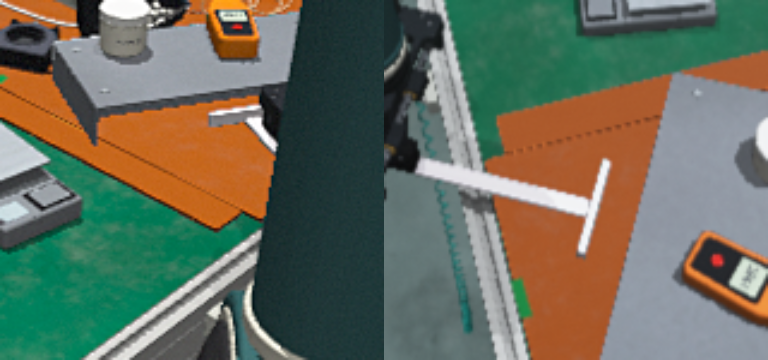

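The foot hangs clear in front of the mouth (side-crop (580,252)–(607,162)). I'll lower it until the rake lies on the board.

```bash
python3 -m jog '[[[0,0,0,0.6,0],[0,0,0,0.6,0],[0,0,0,0.5,0],[0,0,0,0.4,0],[0,0,0,0.3,0],[0,0,0,0.2,0],[0,0,0,0.1,0],[0,0,0,0,0]]]' 
python3 -c "
from h import *
st();f=grab_frame('side');im=f['pixels']
hsv=cv2.cvtColor(im,cv2.COLOR_BGR2HSV)
m=cv2.inRange(hsv,(0,0,190),(180,40,255)); m[:275]=0; m[335:]=0; m[:,:222]=0; m[:,288:]=0
cs,_=cv2.findContours(m,cv2.RETR_EXTERNAL,cv2.CHAIN_APPROX_NONE); c=max(cs,key=cv2.contourArea)[:,0]
w=ray(f,c,.02)*1000; l=np.array([toloc(q/1000)*1000 for q in w])
print(l.min(0),l.max(0)); a=l[l[:,0]>l[:,0].max()-30]; b=l[(l[:,0]<l[:,0].max()-40)]
foot=l[np.abs(l[:,1])>16]; print('foot line slope deg',np.degrees(np.polyfit(foot[:,1],foot[:,0],1)[0]),foot.mean(0))
cv2.imwrite('pics/c5.png',np.hstack([cv2.resize(im[240:370,190:350],None,fx=3,fy=3)]))
for k in ((-.11,.05),(-.11,-.05)): print(proj(f,np.r_[loc(*k),.0244]))
"
```

```text
time_s: 8.57
tcp_pos: [0.3915, -0.2511, 0.1868]
tool_rot: [180.0, -0.2, 165.4]
ft_force: [-9.1, 1.1, 4.7]
finger_gap: 0.22
grip_force: 30.0
8.57 [ 0.3915 -0.2511  0.1868] [179.98  -0.23 165.44] [-9.07  1.06  4.67] 0.22 30.0
[-261.67956925  -31.09366211] [-125.62161595   71.91853269]
foot line slope deg 2.621247590097743 [-134.76581922   26.44331573]
[[286.74109726 293.71453861]]
[[276.45539673 331.82379169]]
```

View pics/c5.png

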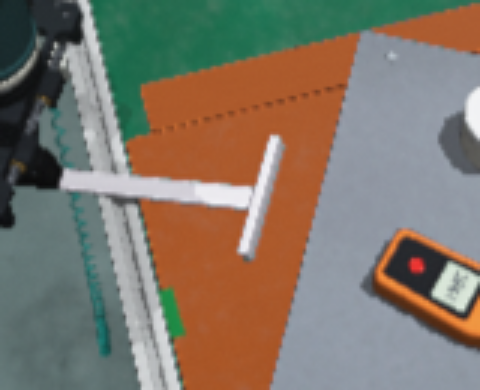

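```bash
python3 -c "
from h import *
s=sense();print(s['ft_torque'],s['ft_force'],s['tcp_pos'],toloc(s['tcp_pos']))
f=grab_frame('side')
c=lambda p:np.float64(p)/3+[190,240]-.33
for z in (.0144,.03,.045,.06):
  for n,p in (('b0',(62,180)),('b1',(250,197)),('f0',(277,137)),('f1',(247,254))):
    print(z,n,toloc(ray(f,c(p),z)[0]).round(4),end=' ')
  print()
print('handle end blade expected px',proj(f,np.r_[loc(-.298,0),.0175]), proj(f,np.r_[loc(-.12,0),.0144]), 'board corners',ray(f,c([(142,86),(128,138),(155,130)]),.0084).round(3).tolist())
"
python3 -m jog '[[[0,0,0,-0.2,0],[0,0,0,0,0]]]'; python3 -c "
from h import *
s=sense();print(s['ft_torque'],s['ft_force'],s['tcp_pos'])"
```

```text
[ 0.16803668  1.16620825 -0.02045221] [-7.50508426  1.5393184   5.12512513] [ 0.39151673 -0.25111921  0.18686959] [-3.26466513e-01 -6.18659204e-05]
0.0144 b0 [-0.2885 -0.0072] 0.0144 b1 [-0.136   0.0165] 0.0144 f0 [-0.1279  0.0737] 0.0144 f1 [-0.126  -0.0309] 
0.03 b0 [-0.2845 -0.0136] 0.03 b1 [-0.134   0.0098] 0.03 f0 [-0.126   0.0663] 0.03 f1 [-0.1241 -0.037 ] 
0.045 b0 [-0.2807 -0.0198] 0.045 b1 [-0.1321  0.0034] 0.045 f0 [-0.1242  0.0591] 0.045 f1 [-0.1223 -0.0429] 
0.06 b0 [-0.2769 -0.0259] 0.06 b1 [-0.1301 -0.0031] 0.06 f0 [-0.1224  0.052 ] 0.06 f1 [-0.1205 -0.0487] 
handle end blade expected px [[207.48853468 295.60873341]] [[277.69004571 313.06661388]] board corners [[0.488, -0.178, 0.008], [0.478, -0.227, 0.008], [0.5, -0.22, 0.008]]
time_s: 8.93
tcp_pos: [0.3934, -0.2518, 0.1927]
tool_rot: [-180.0, 0.1, 165.4]
ft_force: [-0.6, -0.6, -3.1]
finger_gap: 0.219
grip_force: 30.0
[ 0.01269969  0.18554748 -0.0022501 ] [-0.56891633 -0.61543423 -3.08092295] [ 0.39336693 -0.25176385  0.19269985]
```

The forces and image agree that the raised bench rail at x≈0.42 caught the handle's front and tipped the foot up. I'll work out where the rail is.

```bash
python3 -c "
from h import *
f=grab_frame('side');g=grab_frame('scene')
c=lambda p:np.float64(p)/3+[190,240]-.33
for z in (0,.01,.02): print(z,'rail inner/outer at row185,row300', ray(f,c([(122,215),(85,215),(150,300),(112,300)]),z)[:,:2].round(3).tolist())
# rail height: edge of rail in scene c2 (inner edge points) vs side c1
s=lambda p:np.float64(p)/3.5+[235,110]-.36
d=lambda p:np.float64(p)/5+[190,165]-.4
for z in (0,.01,.02):
  A=ray(f,d([(100,200),(150,400)]),z)[:,:2]; B=ray(g,s([(330,510),(475,415),(640,290)]),z)[:,:2]
  print(z,'side',A.round(3).tolist(),'scene',B.round(3).tolist())
im=f['pixels'];print(im[311,222:240].tolist())
"
```

```text
0 rail inner/outer at row185,row300 [[0.476, -0.292], [0.445, -0.292], [0.501, -0.363], [0.471, -0.363]]
0.01 rail inner/outer at row185,row300 [[0.477, -0.296], [0.447, -0.296], [0.502, -0.367], [0.472, -0.367]]
0.02 rail inner/outer at row185,row300 [[0.478, -0.301], [0.448, -0.301], [0.503, -0.371], [0.474, -0.371]]
0 side [[0.401, 0.026], [0.437, -0.103]] scene [[0.41, -0.034], [0.44, -0.176], [0.497, -0.383]]
0.01 side [[0.403, 0.019], [0.439, -0.109]] scene [[0.401, -0.027], [0.431, -0.167], [0.487, -0.371]]
0.02 side [[0.405, 0.012], [0.44, -0.115]] scene [[0.392, -0.02], [0.422, -0.158], [0.477, -0.359]]
[[121, 121, 102], [127, 127, 110], [184, 183, 178], [183, 182, 179], [183, 182, 179], [183, 182, 180], [161, 159, 157], [165, 164, 161], [161, 161, 157], [111, 111, 109], [156, 155, 152], [183, 183, 181], [189, 188, 186], [191, 190, 186], [99, 100, 90], [55, 70, 94], [45, 87, 166], [41, 88, 173]]
```

The rail turns out not to be high. The fingers were still closing when I lifted, so they hold only the top edge of the handle and the rake hangs about 36 mm low. I'll lay it back on clear bench and grip it again properly.

```bash
python3 -m jog '[[[0,0,0,-0.8,0],[0,0,0,-0.8,0],[0,0,0,-0.8,0]]]' | tail -3;  python3 -c "
from h import *
st();plan(.475,.045,.25,102,18,0)"
```

```text
ft_force: [0.4, -0.2, -3.0]
finger_gap: 0.218
grip_force: 30.0
9.4 [ 0.3928 -0.2513  0.2525] [179.99  -0.   165.42] [ 0.36 -0.2  -2.95] 0.218 30.0
[0,-0.01,0.68,0.01,0.88],[0,0.03,0.68,0.01,0.88],[0,0.07,0.68,0.01,0.88],[0,0.11,0.67,0.01,0.88],[0,0.16,0.67,0.01,0.88],[0,0.20,0.65,0.01,0.88],[0,0.24,0.64,0.01,0.88],[0,0.27,0.63,0.01,0.88],[0,0.31,0.61,0.01,0.88],[0,0.35,0.59,0.01,0.88],[0,0.39,0.56,0.01,0.88],[0,0.42,0.54,0.01,0.88],[0,0.45,0.51,0.01,0.88],[0,0.48,0.48,0.01,0.88],[0,0.51,0.45,0.01,0.88],[0,0.54,0.42,0.01,0.88],[0,0.56,0.39,0.01,0.88],[0,0.59,0.35,0.01,0.88],
```

```bash
python3 -m jog '[[[0,0,0.68,0,0.88],[0,0.03,0.68,0,0.88],[0,0.07,0.68,0,0.88],[0,0.11,0.67,0,0.88],[0,0.16,0.67,0,0.88],[0,0.20,0.65,0,0.88],[0,0.24,0.64,0,0.88],[0,0.27,0.63,0,0.88],[0,0.31,0.61,0,0.88],[0,0.35,0.59,0,0.88]]]' | head -2
python3 -m jog '[[[0,0.39,0.56,0,0.88],[0,0.42,0.54,0,0.88],[0,0.45,0.51,0,0.88],[0,0.48,0.48,0,0.88],[0,0.51,0.45,0,0.88],[0,0.54,0.42,0,0.88],[0,0.56,0.39,0,0.88],[0,0.59,0.35,0,0.88],[0,0,0,0.5,0],[0,0,0,0.5,0]]]'
python3 -m jog '[[[0,0,0,0.3,0],[0,0,0,0.3,0],[0,0,0,0,0]]]'
```

```text
time_s: 10.65
tcp_pos: [0.4384, -0.0861, 0.252]
time_s: 11.9
tcp_pos: [0.4739, 0.0446, 0.226]
tool_rot: [-180.0, 0.0, 102.1]
ft_force: [0.1, 0.5, -3.4]
finger_gap: 0.221
grip_force: 30.0
time_s: 12.28
tcp_pos: [0.4742, 0.0444, 0.2119]
tool_rot: [-180.0, -0.0, 102.0]
ft_force: [-0.3, 0.6, -3.4]
finger_gap: 0.218
grip_force: 30.0
```

```bash
python3 -m jog '[[[0,0,0,0.2,0],[0,0,0,0.15,0],[0,0,0,0.1,0]]]'|grep -E "pos|force"
python3 -m jog '[[[0,0,0,0.15,0],[0,0,0,0.1,0]]]' |grep -E "pos|force"
```

```text
tcp_pos: [0.4785, 0.0426, 0.2069]
ft_force: [-5.9, -17.6, 33.6]
grip_force: 31.1
tcp_pos: [0.4799, 0.0426, 0.2032]
ft_force: [-12.5, -13.7, 50.4]
grip_force: 32.4
```

```bash
python3 -m jog '[[[0,0,0,-0.25,0],[0,0,0,-0.1,0]]]' |grep -E "pos|force"
python3 -c "
from h import *
st();f=grab_frame('side');g=grab_frame('scene')
a=np.hstack([cv2.resize(g['pixels'][150:290,230:380],None,fx=2.6,fy=2.6,interpolation=2),cv2.resize(f['pixels'][150:290,190:340],None,fx=2.6,fy=2.6,interpolation=2)]);cv2.imwrite('pics/c6.png',a)"
```

```text
tcp_pos: [0.4745, 0.0448, 0.2041]
ft_force: [-1.4, 0.5, -3.8]
grip_force: 29.3
13.15 [0.4745 0.0448 0.2041] [ 1.7992e+02 -1.0000e-02  1.0203e+02] [-1.41  0.47 -3.83] 0.22 29.3
```

View pics/c6.png

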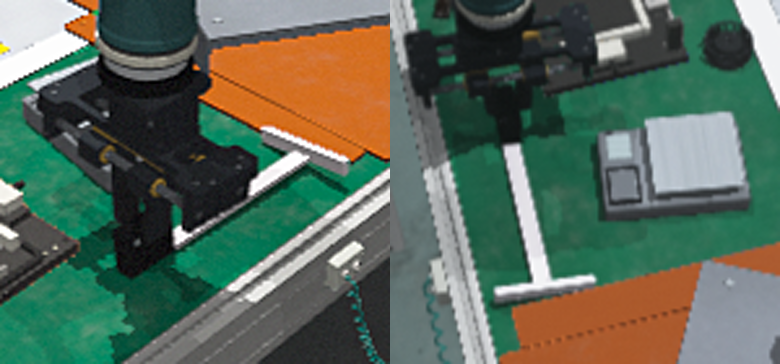

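The scene half shows the rake hanging a few mm above the bench, with its foot at (262..348, 130..170). The side half shows it clear of the scale. I'll release it, go down to the proper grip height, and close completely before lifting.

```bash
python3 -m jog '[[[0.5,0,0,0,0],[0.5,0,0,0,0],[0.5,0,0,0,0],[0.5,0,0,0.2,0],[0.5,0,0,0.3,0],[0.5,0,0,0.3,0],[0.5,0,0,0.3,0],[0.5,0,0,0,0]]]'
python3 -c "
from h import *
f=grab_frame('side');im=f['pixels']
c=lambda p:np.float64(p)/2.6+[190-150,150]-.3
P=ray(f,c([(513,145),(541,280)]),.006)*1000; F=ray(f,c([(497,293),(594,278)]),.016)*1000
print(P.round(1),F.round(1),F.mean(0)); d=P[1]-P[0]; print(np.degrees(np.arctan2(d[1],d[0]))); d=F[1]-F[0]; print(np.degrees(np.arctan2(d[1],d[0])),np.hypot(*d[:2]))"
```

```text
time_s: 14.25
tcp_pos: [0.4737, 0.0448, 0.175]
tool_rot: [-179.9, -0.0, 102.1]
ft_force: [-1.2, -0.4, 0.3]
finger_gap: 0.503
grip_force: 0.0
[[ 478.7   18.8    6. ]
 [ 513.9 -145.3    6. ]] [[ 471.7 -165.3   16. ]
 [ 567.  -148.9   16. ]] [ 519.37857104 -157.0749265    16.        ]
-77.90049212951394
9.788777230484897 96.7139645583557
```

```bash
python3 -m jog '[[[0,0,0,0,0],[0,0,0,0,0],[0,0,0,0,0],[0,0,0,0,0],[0,0,0,0,0],[0,0,0,0,0],[0,0,0,0,0]]]'|grep -E "pos|force|gap"
```

```text
tcp_pos: [0.474, 0.0448, 0.176]
ft_force: [-4.4, -0.9, 4.1]
finger_gap: 0.223
grip_force: 30.0
```

```bash
python3 -m jog '[[[0,0,0,-0.4,0],[0,0,0,-0.8,0],[0,0,0,-0.8,0],[0,0,0,0,0]]]'|grep -E "pos|force|gap"
python3 -c "
from h import *
st();h=loc(-.32,0)
f=grab_frame('side');im=f['pixels']; hsv=cv2.cvtColor(im,cv2.COLOR_BGR2HSV)
m=cv2.inRange(hsv,(0,0,170),(180,40,255)); m[:215]=0; m[275:]=0; m[:,:226]=0; m[:,275:]=0
cs,_=cv2.findContours(m,cv2.RETR_EXTERNAL,cv2.CHAIN_APPROX_NONE); c=max(cs,key=cv2.contourArea)[:,0]
print(c.min(0),c.max(0))
for z in (.016,.04,.066): print(z, proj(f,[[.517-.049,-.157-.01,z],[.517+.049,-.157+.01,z]]).round(1).tolist())
plan(*h,.226,165.5,18,0)"
```

```text
tcp_pos: [0.4757, 0.0449, 0.2278]
ft_force: [0.6, 0.9, -2.5]
finger_gap: 0.226
grip_force: 30.0
15.68 [0.4757 0.0449 0.2278] [1.7969e+02 5.0000e-02 1.0206e+02] [ 0.63  0.89 -2.5 ] 0.226 30.0
[229 215] [268 256]
0.016 [[229.4, 263.0], [267.8, 256.0]]
0.04 [[228.6, 258.4], [267.5, 251.3]]
0.066 [[227.7, 253.3], [267.3, 246.1]]
[0,-0.61,-0.31,0.00,-0.88],[0,-0.59,-0.34,0.00,-0.88],[0,-0.57,-0.38,0.00,-0.88],[0,-0.54,-0.41,0.00,-0.88],[0,-0.52,-0.45,0.00,-0.88],[0,-0.49,-0.48,0.00,-0.88],[0,-0.46,-0.51,0.00,-0.88],[0,-0.43,-0.53,0.00,-0.88],[0,-0.39,-0.56,0.00,-0.88],[0,-0.36,-0.58,0.00,-0.88],[0,-0.32,-0.60,0.00,-0.88],[0,-0.28,-0.62,0.00,-0.88],[0,-0.25,-0.64,0.00,-0.88],[0,-0.21,-0.65,0.00,-0.88],[0,-0.17,-0.66,0.00,-0.88],[0,-0.12,-0.67,0.00,-0.88],[0,-0.08,-0.68,0.00,-0.88],[0,-0.04,-0.68,0.00,-0.88],
```

Now the foot rose with the handle, so the grip is level.

```bash
python3 -m jog '[[[0,-0.61,-0.31,0,-0.88],[0,-0.59,-0.34,0,-0.88],[0,-0.57,-0.38,0,-0.88],[0,-0.54,-0.41,0,-0.88],[0,-0.52,-0.45,0,-0.88],[0,-0.49,-0.48,0,-0.88],[0,-0.46,-0.51,0,-0.88],[0,-0.43,-0.53,0,-0.88],[0,-0.39,-0.56,0,-0.88],[0,-0.36,-0.58,0,-0.88]]]'|grep -E "pos|force|gap"
python3 -m jog '[[[0,-0.32,-0.60,0,-0.88],[0,-0.28,-0.62,0,-0.88],[0,-0.25,-0.64,0,-0.88],[0,-0.21,-0.65,0,-0.88],[0,-0.17,-0.66,0,-0.88],[0,-0.12,-0.67,0,-0.88],[0,-0.08,-0.68,0,-0.88],[0,-0.04,-0.68,0,-0.88],[0,0,0,0.7,0],[0,0,0,0.4,0]]]'|grep -E "pos|force|gap"
python3 -m jog '[[[0,0,0,0.2,0],[0,0,0,0.1,0],[0,0,0,0,0]]]'|grep -E "pos|rot|force|gap"
cat > foot.py <<'E'
from h import *
st();print(toloc(sense()['tcp_pos']).round(4))
f=grab_frame('side');im=f['pixels']; hsv=cv2.cvtColor(im,cv2.COLOR_BGR2HSV)
m=cv2.inRange(hsv,(0,0,190),(180,40,255)); m[:260]=0; m[345:]=0; m[:,:245]=0; m[:,292:]=0
cs,_=cv2.findContours(m,cv2.RETR_EXTERNAL,cv2.CHAIN_APPROX_NONE); c=max(cs,key=cv2.contourArea)[:,0]
w=np.array([toloc(q) for q in ray(f,c,.0254)])*1000; print(w.min(0),w.max(0))
x=w[:,0].max(); ft=w[w[:,0]>x-16]; print('foot y',ft[:,1].min(),ft[:,1].max(),'xmax',x)
w=np.array([toloc(q) for q in ray(f,c,.0154)])*1000
for a in (-30,-50,-70):
    b=w[np.abs(w[:,0]-x-a)<3]; print('blade y at',a,b[:,1].min().round(1),b[:,1].max().round(1))
E
python3 foot.py
```

```text
tcp_pos: [0.4303, -0.1209, 0.2247]
ft_force: [-0.7, -0.0, -2.8]
finger_gap: 0.225
grip_force: 30.0
tcp_pos: [0.3958, -0.2522, 0.1967]
ft_force: [-0.7, -0.7, -4.0]
finger_gap: 0.225
grip_force: 30.0
tcp_pos: [0.3968, -0.2525, 0.191]
tool_rot: [-180.0, 0.0, 165.4]
ft_force: [0.3, 0.6, -2.5]
finger_gap: 0.221
grip_force: 30.0
18.6 [ 0.3968 -0.2525  0.191 ] [-180.      0.    165.44] [ 0.33  0.62 -2.5 ] 0.221 30.0
[-0.321 -0.   ]
[-203.12870168  -48.12076413] [-106.39625435   51.53852278]
foot y -48.12076412883835 51.53852278159152 xmax -106.39625434911999
blade y at -30 -6.7 11.3
blade y at -50 -6.6 11.5
blade y at -70 -4.5 9.8
```

The rake is level: foot at local y −48..+52, about 27 mm in front of the mouth and centred. I'll lower it the last 5 mm and go in down the middle.

```bash
python3 -m jog '[[[0,0,0,0.15,0],[0,0,0,0.05,0],[0,0,0,0,0]]]'|grep -E "pos|force|gap"
python3 -m jog '[[[0,-0.4,0,0,0],[0,-0.7,0,0,0],[0,-0.7,0,0,0],[0,-0.7,0,0,0]]]'|grep -E "pos|force|gap"
python3 -m jog '[[[0,-0.8,0,0,0],[0,-0.8,0,0,0],[0,-0.8,0,0,0],[0,-0.8,0,0,0],[0,-0.7,0,0,0],[0,-0.4,0,0,0],[0,0,0,0,0]]]'|grep -E "pos|force|gap"
python3 -c "
from h import *
st();print(toloc(sense()['tcp_pos']).round(4))"
```

```text
tcp_pos: [0.3966, -0.2525, 0.1859]
ft_force: [0.4, 0.4, -3.5]
finger_gap: 0.222
grip_force: 30.0
tcp_pos: [0.4588, -0.2688, 0.1861]
ft_force: [-0.4, 0.4, -3.7]
finger_gap: 0.225
grip_force: 30.0
tcp_pos: [0.562, -0.2955, 0.1857]
ft_force: [-1.1, 0.3, -3.1]
finger_gap: 0.226
grip_force: 30.0
20.4 [ 0.562  -0.2955  0.1857] [-180.      0.    165.44] [-1.08  0.29 -3.05] 0.226 30.0
[-0.1503 -0.0003]
```

```bash
python3 -m jog '[[[0,0,0.5,0,0],[0,0,0.7,0,0],[0,0,0.5,0,0],[0,0,0.1,0,0],[0,0,0,0,0]]]'|grep -E "pos|force"
python3 -m jog '[[[0,0,0.25,0,0],[0,0,0.25,0,0]]]'|grep -E "pos|force"
python3 -m jog '[[[0,0,0.25,0,0],[0,0,0.25,0,0]]]'|grep -E "pos|force"
```

```text
tcp_pos: [0.5726, -0.2514, 0.1861]
ft_force: [1.4, -0.9, -2.3]
grip_force: 30.0
tcp_pos: [0.5756, -0.2397, 0.186]
ft_force: [-0.2, 0.6, -2.8]
grip_force: 30.0
tcp_pos: [0.5789, -0.2272, 0.1859]
ft_force: [-0.1, -0.1, -2.8]
grip_force: 30.0
```

```bash
python3 -m jog '[[[0,0,0.25,0,0],[0,0,0.2,0,0],[0,0,0,0,0]]]'|grep -E "pos|force"
python3 -m jog '[[[0,0,0.2,0,0],[0,0,0.1,0,0],[0,0,0,0,0]]]'|grep -E "pos|force"
python3 -c "
from h import *
s=sense();print(toloc(s['tcp_pos']).round(4),s['ft_torque'].round(2))"
```

```text
tcp_pos: [0.5817, -0.2163, 0.1859]
ft_force: [-0.2, -0.0, -3.4]
grip_force: 30.0
tcp_pos: [0.5835, -0.2093, 0.186]
ft_force: [-0.1, 0.1, -2.8]
grip_force: 30.0
[-0.151   0.0885] [ 0.07  0.11 -0.01]
```

There's no contact out to +88 mm, so the hub must be on the right. I'll sweep the other way.

```bash
python3 -m jog '[[[0,0,-0.5,0,0],[0,0,-0.8,0,0],[0,0,-0.8,0,0],[0,0,-0.8,0,0],[0,0,-0.8,0,0],[0,0,-0.8,0,0],[0,0,-0.6,0,0],[0,0,-0.1,0,0]]]'|grep -E "pos|force"
python3 -m jog '[[[0,0,-0.2,0,0],[0,0,-0.2,0,0]]]'|grep -E "pos|force"
python3 -m jog '[[[0,0,-0.2,0,0],[0,0,-0.2,0,0]]]'|grep -E "pos|force"
```

```text
tcp_pos: [0.5504, -0.3365, 0.186]
ft_force: [0.9, 0.0, -2.9]
grip_force: 30.0
tcp_pos: [0.5483, -0.3447, 0.1859]
ft_force: [-0.2, -0.1, -2.7]
grip_force: 30.0
tcp_pos: [0.5458, -0.3547, 0.186]
ft_force: [0.8, 0.1, -3.0]
grip_force: 30.0
```

```bash
python3 -c "
from h import *
s=sense();print(toloc(s['tcp_pos']).round(4),s['ft_torque'].round(2),s['ft_force'].round(2))"
```

```text
[-0.1512 -0.0617] [0.03 0.1  0.  ] [ 0.83  0.1  -3.03]
```

```bash
cat > q.py <<'E'
from h import *
s=sense();print(toloc(s['tcp_pos']).round(4),s['tcp_pos'][2].round(4),'T',s['ft_torque'].round(2),'F',s['ft_force'].round(2),'yaw',s['tool_rot'].round(2))
E
python3 -m jog '[[[0,0,-0.2,0,0],[0,0,-0.1,0,0]]]'>/dev/null; python3 q.py
python3 -m jog '[[[0,0,-0.2,0,0],[0,0,-0.1,0,0]]]'>/dev/null; python3 q.py
```

```text
[-0.1512 -0.0696] 0.186 T [ 0.05  0.12 -0.  ] F [-0.52  0.24 -2.94] yaw [-180.      0.    165.41]
[-0.1513 -0.077 ] 0.186 T [ 0.09  0.11 -0.03] F [ 0.16 -0.31 -3.19] yaw [-1.8000e+02  1.0000e-02  1.6541e+02]
```

```bash

python3 -m jog '[[[0,0,-0.15,0,0],[0,0,-0.1,0,0]]]'>/dev/null; python3 q.py
python3 -m jog '[[[0,0,-0.1,0,0],[0,0,-0.1,0,0]]]'>/dev/null; python3 q.py
```

```text
[-0.1513 -0.0831] 0.1859 T [0.35 0.04 0.29] F [ 0.51  2.37 -3.  ] yaw [ 1.7999e+02 -1.0000e-02  1.6543e+02]
[-0.1514 -0.0875] 0.1858 T [ 0.6  -0.12  0.49] F [ 0.06  3.9  -3.47] yaw [ 1.7996e+02 -4.0000e-02  1.6547e+02]
```

Contact: 4 N at blade y ≈ −0.083, so the hub is on the right and its centre is about y −0.126. I'll stop pushing and drag it out.

```bash

python3 -m jog '[[[0,0.2,0.04,0,0],[0,0.3,0,0,0],[0,0.4,0,0,0]]]'>/dev/null; python3 q.py
python3 -m jog '[[[0,0.4,0,0,0],[0,0.4,0,0,0],[0,0.4,0,0,0]]]'>/dev/null; python3 q.py
```

```text
[-0.1738 -0.0872] 0.1863 T [-0.01 -0.22  0.13] F [ 3.    0.04 -3.97] yaw [-1.7995e+02  1.1000e-01  1.6541e+02]
[-0.2044 -0.087 ] 0.1862 T [ 0.01 -0.28  0.11] F [ 3.05 -1.01 -3.81] yaw [-1.7998e+02  4.0000e-02  1.6541e+02]
```

```bash

python3 -m jog '[[[0,0.4,0,0,0],[0,0.4,0,0,0],[0,0.4,0,0,0],[0,0.4,0,0,0]]]'>/dev/null; python3 q.py
python3 -m jog '[[[0,0.4,0,0,0],[0,0.4,0,0,0],[0,0.4,0,0,0],[0,0.4,0,0,0],[0,0.15,0,0,0],[0,0,0,0,0]]]'>/dev/null; python3 q.py
python3 - <<'E'
from h import *
f=grab_frame('side');g=grab_frame('scene')
a=np.hstack([cv2.resize(g['pixels'][110:260,290:450],None,fx=2.4,fy=2.4,interpolation=2),cv2.resize(f['pixels'][260:410,210:370],None,fx=2.4,fy=2.4,interpolation=2)]);cv2.imwrite('pics/c7.png',a)
E
```

```text
[-0.2444 -0.0868] 0.186 T [-0.07 -0.36  0.08] F [ 3.32 -0.95 -4.04] yaw [-1.8000e+02  1.0000e-02  1.6542e+02]
[-0.2882 -0.0866] 0.1858 T [ 0.07 -0.03  0.04] F [ 0.18 -0.45 -3.65] yaw [ 1.7996e+02 -8.0000e-02  1.6540e+02]
```

View pics/c7.png

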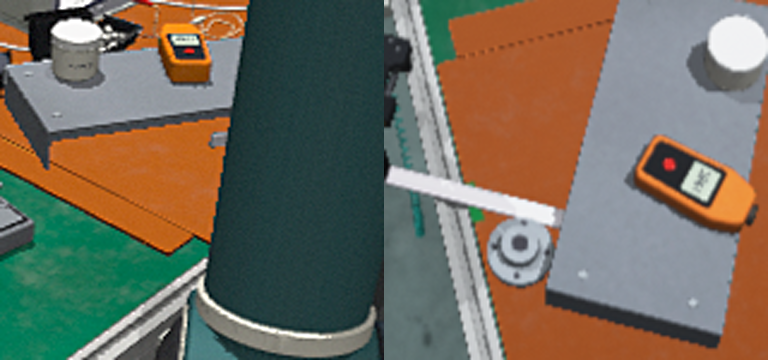

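The side half shows the hub out in front of the mouth, boss up, at crop (520,243), with the foot behind it and the blade alongside. Now I'll slide the rake off sideways, back it out, and lift.

```bash

python3 -m jog '[[[0,0,0.5,0,0],[0,0,0.8,0,0],[0,0,0.9,0,0],[0,0,0.5,0,0],[0,0.4,0,0,0],[0,0.7,0,0,0],[0,0.3,0,-0.3,0],[0,0,0,-0.9,0],[0,0,0,-0.9,0],[0,0,0,-0.2,0]]]'>/dev/null; python3 q.py
python3 - <<'E'
from h import *
st(); plan(.475,.035,.236,102,18,0)
f=grab_frame('side')
m=[]
hsv=cv2.cvtColor(f['pixels'],cv2.COLOR_BGR2HSV)
k=cv2.inRange(hsv,(0,0,60),(180,70,255)); k[:335]=0;k[390:]=0;k[:,:252]=0;k[:,:]=k
k[:,282:]=0
n,l,s,c=cv2.connectedComponentsWithStats(k); i=1+np.argmax(s[1:,4]); print(s[i],c[i])
for z in (.0224,.0404): print(z,ray(f,(266.7,361),z).round(4),toloc(ray(f,(266.7,361),z)[0]).round(4))
E
```

```text
[-0.322  -0.0201] 0.2456 T [ 0.03  0.08 -0.04] F [ 0.24  0.38 -3.15] yaw [-179.9     0.23  165.35]
28.12 [ 0.3908 -0.2716  0.2456] [-179.9     0.23  165.35] [ 0.24  0.38 -3.15] 0.222 30.0
[0,-0.01,0.71,0.02,0.88],[0,0.03,0.71,0.02,0.88],[0,0.08,0.70,0.02,0.88],[0,0.12,0.70,0.02,0.88],[0,0.16,0.69,0.02,0.88],[0,0.21,0.68,0.02,0.88],[0,0.25,0.66,0.02,0.88],[0,0.29,0.65,0.02,0.88],[0,0.33,0.63,0.02,0.88],[0,0.36,0.61,0.02,0.88],[0,0.40,0.58,0.02,0.88],[0,0.44,0.56,0.02,0.88],[0,0.47,0.53,0.02,0.88],[0,0.50,0.50,0.02,0.88],[0,0.53,0.47,0.02,0.88],[0,0.56,0.43,0.02,0.88],[0,0.58,0.40,0.02,0.88],[0,0.61,0.36,0.02,0.88],
[253 350  29  32 710] [267.30140845 365.06901408]
0.0224 [[ 0.5665 -0.4216  0.0224]] [-0.1143 -0.1213]
0.0404 [[ 0.567  -0.4277  0.0404]] [-0.1123 -0.127 ]
```

```bash

python3 -m jog '[[[0,0,0.71,0,0.88],[0,0.03,0.71,0,0.88],[0,0.08,0.70,0,0.88],[0,0.12,0.70,0,0.88],[0,0.16,0.69,0,0.88],[0,0.21,0.68,0,0.88],[0,0.25,0.66,0,0.88],[0,0.29,0.65,0,0.88],[0,0.33,0.63,0,0.88],[0,0.36,0.61,0,0.88]]]'|grep -E "pos|force"
python3 -m jog '[[[0,0.40,0.58,0,0.88],[0,0.44,0.56,0,0.88],[0,0.47,0.53,0,0.88],[0,0.50,0.50,0,0.88],[0,0.53,0.47,0,0.88],[0,0.56,0.43,0,0.88],[0,0.78,0.40,0,0.88],[0,0.8,0.36,0,0.88],[0,0,0,0.8,0],[0,0,0,0.8,0]]]' |grep -E "pos|force"
python3 -m jog '[[[0,0,0,0.6,0],[0,0,0,0.3,0],[0,0,0,0,0]]]'; python3 q.py
```

```text
tcp_pos: [0.4366, -0.0991, 0.2424]
ft_force: [0.3, 0.4, -3.0]
grip_force: 30.0
tcp_pos: [0.4711, 0.0464, 0.2024]
ft_force: [0.1, 0.5, -3.9]
grip_force: 30.0
time_s: 31.05
tcp_pos: [0.4712, 0.0461, 0.1803]
tool_rot: [-179.9, -0.0, 102.0]
ft_force: [0.2, -0.3, -2.6]
finger_gap: 0.222
grip_force: 30.0
[-0.3238  0.3076] 0.1803 T [0.06 0.06 0.01] F [ 0.24 -0.28 -2.65] yaw [-1.7992e+02 -1.0000e-02  1.0204e+02]
```

```bash

python3 -m jog '[[[0,0,0,0.1,0],[0,0,0,0.03,0],[0.5,0,0,0,0],[0.6,0,0,0,0],[0.6,0,0,0,0],[0.6,0,0,-0.3,0],[0.6,0,0,-0.8,0],[0.6,0,0,-0.9,0],[0.6,0,0,-0.9,0]]]'
python3 - <<'E'
from h import *
f=grab_frame('side'); im=f['pixels']; gray=cv2.cvtColor(im,cv2.COLOR_BGR2GRAY)
y,x=np.mgrid[354:368,260:274]; p=gray[354:368,260:274].astype(float); print(p.min()); w=np.clip(70-p,0,None); print('hole',(w*x).sum()/w.sum(),(w*y).sum()/w.sum())
h=np.array([(w*x).sum()/w.sum(),(w*y).sum()/w.sum()]); q=ray(f,h,.0404)[0]; print(q,toloc(q))
b=cv2.inRange(cv2.cvtColor(im,cv2.COLOR_BGR2HSV),(5,150,40),(20,255,255)); k=255-b; k[:340]=0;k[392:]=0;k[:,:245]=0;k[:,284:]=0
k=cv2.morphologyEx(k,cv2.MORPH_OPEN,np.ones((5,5)))
n,l,s,c=cv2.connectedComponentsWithStats(k); print(s[1:],c[1:])
for r in range(344,384,4): print(r,''.join('%4d'%v for v in gray[r,246:290:2]))
plan(.567,-.4265,.27,165.5,20,.6)
E
```

```text
time_s: 32.17
tcp_pos: [0.4714, 0.0463, 0.2514]
tool_rot: [180.0, 0.0, 102.1]
ft_force: [0.0, -0.8, 0.8]
finger_gap: 0.602
grip_force: 0.0
73.0
hole nan nan
[nan nan nan] [nan nan]
[[245 343   6  10  56]
 [253 350  31  37 808]
 [245 361  11  31 253]] [[247.32142857 347.60714286]
 [268.69183168 366.16089109]
 [248.84189723 378.23715415]]
344   96  98 107 107 105 106 107 106 110 111 107 106 106 106 106 105 105 105 106 106 109 151
348   92  97 102 106 104 108 107 106 105 107 105 105 104 105 105 107 106 106 104 105 147 151
352  121 104 108 106 105 103 117 169 193 191 175 106 180 180 160 106 106 104 104 132 151 150
356  212 100 105 106 113 186 191 182 196 195 188 189 189 190 191 190 137 102 107 148 150 151
360  212 128 103 106 184 191 121 193 191  77  75  74 183 191 151 194 190 105 136 149 150 150
364  210 212  89 116 196 162 108 193 192 164 121 156 191 193 118 165  70  84 148 150 149 151
368  201 211 110 105 185 194 135  77 110 177 190 175 127 102 162 152 105 138 149 149 149 149
372  155 208 198 105  96 184 193 195 193 176 157 164 166 182 190 110  76 149 149 149 148 150
376  161 202 209 
[... 208 characters left out ...]
6,-0.07,-0.03,-0.79],[0.6,-0.96,-0.12,-0.03,-0.79],[0.6,-0.95,-0.17,-0.03,-0.79],[0.6,-0.94,-0.23,-0.03,-0.79],[0.6,-0.92,-0.28,-0.03,-0.79],[0.6,-0.91,-0.33,-0.03,-0.79],[0.6,-0.89,-0.38,-0.03,-0.79],[0.6,-0.87,-0.43,-0.03,-0.79],[0.6,-0.84,-0.47,-0.03,-0.79],[0.6,-0.81,-0.52,-0.03,-0.79],[0.6,-0.78,-0.56,-0.03,-0.79],[0.6,-0.75,-0.61,-0.03,-0.79],[0.6,-0.72,-0.65,-0.03,-0.79],[0.6,-0.68,-0.68,-0.03,-0.79],[0.6,-0.64,-0.72,-0.03,-0.79],[0.6,-0.60,-0.76,-0.03,-0.79],[0.6,-0.56,-0.79,-0.03,-0.79],[0.6,-0.51,-0.82,-0.03,-0.79],[0.6,-0.47,-0.84,-0.03,-0.79],<stdin>:3: RuntimeWarning: invalid value encountered in scalar divide
<stdin>:4: RuntimeWarning: invalid value encountered in scalar divide
```

```bash

python3 -m jog '[[[0.6,-0.96,-0.01,-0.03,-0.79],[0.6,-0.96,-0.07,-0.03,-0.79],[0.6,-0.96,-0.12,-0.03,-0.79],[0.6,-0.95,-0.17,-0.03,-0.79],[0.6,-0.94,-0.23,-0.03,-0.79],[0.6,-0.92,-0.28,-0.03,-0.79],[0.6,-0.91,-0.33,-0.03,-0.79],[0.6,-0.89,-0.38,-0.03,-0.79],[0.6,-0.87,-0.43,-0.03,-0.79],[0.6,-0.84,-0.47,-0.03,-0.79]]]'|grep -E "pos|force"
python3 -m jog '[[[0.6,-0.81,-0.52,-0.03,-0.79],[0.6,-0.78,-0.56,-0.03,-0.79],[0.6,-0.75,-0.61,-0.03,-0.79],[0.6,-0.72,-0.65,-0.03,-0.79],[0.6,-0.68,-0.68,-0.03,-0.79],[0.6,-0.64,-0.72,-0.03,-0.79],[0.6,-0.60,-0.76,-0.03,-0.79],[0.6,-0.56,-0.79,-0.03,-0.79],[0.6,-0.51,-0.82,-0.03,-0.79],[0.6,-0.47,-0.84,-0.03,-0.79]]]'>/dev/null
python3 -m jog '[[[0.6,0,0,0,0],[0.6,0,0,0.3,0]]]'>/dev/null
python3 - <<'E'
from h import *
st(); plan(.566,-.4275,.215,165.5,3,.6)
f=grab_frame('wrist'); im=f['pixels']
# project predicted hub features into the wrist view and find the boss/disc circle
for z in (.0404,.0224): print(proj(f,[[.566,-.4275,z],[.566+.032,-.4275,z]]).round(1).tolist())
g=cv2.medianBlur(cv2.cvtColor(im,cv2.COLOR_BGR2GRAY),5)
c=proj(f,[[.566,-.4275,.03]])[0]; r=np.linalg.norm(proj(f,[[.598,-.4275,.0224]])[0]-proj(f,[[.566,-.4275,.0224]])[0])
print(c,r); H=cv2.HoughCircles(g,cv2.HOUGH_GRADIENT,1,20,param1=100,param2=25,minRadius=int(r*.45),maxRadius=int(r*1.1)); print(H[0][:8] if H is not None else None)
cv2.imwrite('pics/w2.png',im)
E
```

```text
tcp_pos: [0.5182, -0.1913, 0.2576]
ft_force: [0.4, 0.5, 0.2]
grip_force: 0.0
34.98 [ 0.5644 -0.4269  0.2578] [1.7999e+02 3.0000e-02 1.6520e+02] [0.33 0.43 0.43] 0.602 0.0
[0.6,-0.02,-0.00,0.57,-0.02],[0.6,-0.02,-0.00,0.57,-0.02],[0.6,-0.02,-0.00,0.57,-0.02],
[[278.6, 237.9], [290.0, 278.4]]
[[278.4, 228.4], [289.0, 266.3]]
[278.51342495 232.25248301] 39.37447598869583
[[275.5 227.5  40.2]]
```

```bash
python3 - <<'E'
from h import *
f=grab_frame('wrist'); q=ray(f,(275.5,227.5),.0224)[0]; print(q); q=(q+[.566,-.4275,0])/2; print(q)
plan(q[0],q[1],.1925,165.5,5,.6)
E
```

```text
[ 0.56306769 -0.4281042   0.0224    ]
[ 0.56453385 -0.4278021   0.0112    ]
[0.6,-0.01,-0.01,0.51,-0.01],[0.6,-0.01,-0.01,0.51,-0.01],[0.6,-0.01,-0.01,0.51,-0.01],[0.6,-0.01,-0.01,0.51,-0.01],[0.6,-0.01,-0.01,0.51,-0.01],
```

```bash

python3 -m jog '[[[0.6,0,0,0.51,0],[0.6,0,0,0.51,0],[0.6,0,0,0.51,0],[0.6,0,0,0.51,0],[0.6,0,0,0.51,0],[0.6,0,0,0,0],[0.2,0,0,0,0],[0.2,0,0,0,0],[0.2,0,0,0,0],[0.2,0,0,0,0]]]'
python3 -m jog '[[[0,0,0,0,0],[0,0,0,0,0],[0,0,0,-0.2,0],[0,0,0,-0.5,0],[0,0,0,-0.5,0],[0,0,0,0,0]]]'
```

```text
time_s: 36.33
tcp_pos: [0.5647, -0.4277, 0.1948]
tool_rot: [-179.9, 0.1, 165.3]
ft_force: [0.8, -2.1, 1.4]
finger_gap: 0.395
grip_force: 30.0
time_s: 37.08
tcp_pos: [0.565, -0.4277, 0.226]
tool_rot: [-179.9, 0.2, 165.3]
ft_force: [-0.1, 0.1, -5.1]
finger_gap: 0.398
grip_force: 30.0
```

The hub is held at about 5 N. I'll carry it at a safe height to the pan.

```bash
python3 -m jog '[[[0,0,0,-0.8,0],[0,0,0,-0.9,0],[0,0,0,-0.9,0]]]'|grep -E "pos|force"; python3 -c "
from h import *
st();plan(.6687,-.0188,.29,165.3,20,0)"
```

```text
tcp_pos: [0.5646, -0.4275, 0.2914]
ft_force: [1.0, -0.1, -5.0]
grip_force: 30.0
37.45 [ 0.5646 -0.4275  0.2914] [-1.7996e+02  9.0000e-02  1.6526e+02] [ 0.97 -0.11 -4.96] 0.395 30.0
[0,0.01,0.84,0.00,-0.00],[0,0.01,0.84,0.00,-0.00],[0,0.01,0.84,0.00,-0.00],[0,0.01,0.84,0.00,-0.00],[0,0.01,0.84,0.00,-0.00],[0,0.01,0.84,0.00,-0.00],[0,0.01,0.84,0.00,-0.00],[0,0.01,0.84,0.00,-0.00],[0,0.01,0.84,0.00,-0.00],[0,0.01,0.84,0.00,-0.00],[0,0.01,0.84,0.00,-0.00],[0,0.01,0.84,0.00,-0.00],[0,0.01,0.84,0.00,-0.00],[0,0.01,0.84,0.00,-0.00],[0,0.01,0.84,0.00,-0.00],[0,0.01,0.84,0.00,-0.00],[0,0.01,0.84,0.00,-0.00],[0,0.01,0.84,0.00,-0.00],[0,0.01,0.84,0.00,-0.00],[0,0.01,0.84,0.00,-0.00],
```

```bash
python3 -m jog '[[[0,0,0.5,0,0],[0,0,0.9,0,0],[0,0.01,0.9,0,0],[0,0.01,0.9,0,0],[0,0.01,0.9,0,0],[0,0.01,0.9,0,0],[0,0.01,0.9,0,0],[0,0.01,0.9,0,0],[0,0.01,0.9,0,0],[0,0.01,0.9,0,0]]]'|grep -E "pos|force"
python3 -m jog '[[[0,0.01,0.9,0,0],[0,0.01,0.9,0,0],[0,0.01,0.9,0,0],[0,0.01,0.9,0,0],[0,0.01,0.9,0,0],[0,0.01,0.9,0,0],[0,0.01,0.9,0,0],[0,0.01,0.9,0,0],[0,0.01,0.8,0,0],[0,0,0.4,0,0]]]'|grep -E "pos|force"
python3 -m jog '[[[0,0,0,0,0]]]'>/dev/null
python3 -c "
from h import *
st();plan(.6687,-.0188,.24,165.3,4,0)"
```

```text
tcp_pos: [0.6175, -0.2174, 0.289]
ft_force: [0.3, 0.5, -5.4]
grip_force: 30.0
tcp_pos: [0.6687, -0.0137, 0.2889]
ft_force: [0.6, -0.7, -5.1]
grip_force: 30.0
40.08 [ 0.6686 -0.0145  0.2889] [-179.98    0.    165.33] [ 0.55  0.09 -5.57] 0.397 30.0
[0,-0.01,-0.04,0.49,0.00],[0,-0.01,-0.04,0.49,0.00],[0,-0.01,-0.04,0.49,0.00],[0,-0.01,-0.04,0.49,0.00],
```

```bash
python3 -m jog '[[[0,0,-0.04,0.5,0],[0,0,-0.04,0.5,0],[0,0,-0.04,0.5,0],[0,0,-0.04,0.3,0],[0,0,0,0.15,0],[0,0,0,0,0]]]'|grep -E "pos|force"
python3 -m jog '[[[0,0,0,0.08,0],[0,0,0,0.08,0]]]'|grep -E "pos|force"
python3 -m jog '[[[0,0,0,0.06,0],[0,0,0,0,0]]]'|grep -E "pos|force"
```

```text
tcp_pos: [0.6674, -0.0191, 0.2399]
ft_force: [0.4, -0.0, -5.8]
grip_force: 30.0
tcp_pos: [0.6677, -0.019, 0.2367]
ft_force: [0.2, 1.3, -5.0]
grip_force: 30.0
tcp_pos: [0.6673, -0.019, 0.2346]
ft_force: [-0.3, 0.7, -6.0]
grip_force: 30.0
```

```bash
python3 -m jog '[[[0,0,0,0.08,0],[0,0,0,0.04,0],[0,0,0,0,0]]]'|grep -E "pos|force"
python3 -m jog '[[[0,0,0,0.06,0],[0,0,0,0,0]]]'|grep -E "pos|force"
```

```text
tcp_pos: [0.6673, -0.019, 0.2317]
ft_force: [-0.6, -0.1, -5.3]
grip_force: 30.0
tcp_pos: [0.6675, -0.0191, 0.2305]
ft_force: [-1.5, 0.6, -2.6]
grip_force: 30.0
```

Contact with the pan at z≈0.231. I'll ease the weight on slowly before releasing.

```bash
python3 -m jog '[[[0,0,0,0.05,0],[0,0,0,0.03,0],[0,0,0,0,0]]]'|grep -E "pos|force"
```

```text
tcp_pos: [0.6675, -0.0191, 0.2287]
ft_force: [-1.6, -0.1, 0.5]
grip_force: 30.0
```

```bash
python3 -m jog '[[[0.5,0,0,0,0],[0.6,0,0,0,0],[0.6,0,0,0,0],[0.6,0,0,-0.3,0],[0.6,0,0,-0.7,0],[0.6,0,0,-0.9,0],[0.6,0,0,-0.6,0]]]'; python3 - <<'E'
from h import *
st(); plan(.597,-.047,.25,185,6,0)
f=grab_frame('side'); im=f['pixels'];cv2.imwrite('pics/s9.png',im)
# key: grey pad inside dark field
g=cv2.cvtColor(im,cv2.COLOR_BGR2GRAY); print(proj(f,[[.597,-.047,.029]]))
for r in range(212,232): print(r,''.join('%4d'%v for v in g[r,268:292]))
E
```

```text
time_s: 43.2
tcp_pos: [0.668, -0.0191, 0.2935]
tool_rot: [180.0, 0.2, 165.3]
ft_force: [0.2, 0.3, -0.8]
finger_gap: 0.6
grip_force: 0.0
43.2 [ 0.668  -0.0191  0.2935] [179.96   0.18 165.26] [ 0.23  0.27 -0.76] 0.6 0.0
[0,0.41,-0.30,0.29,-0.82],[0,0.43,-0.28,0.29,-0.82],[0,0.44,-0.25,0.29,-0.82],[0,0.46,-0.23,0.29,-0.82],[0,0.47,-0.20,0.29,-0.82],[0,0.48,-0.17,0.29,-0.82],
[[279.66891412 220.62266504]]
212   54  53  49  76  87  87  89  89  89  87  87  87  86  86  86  86  86  87  87  87  87  86 115 102
213   55  53  49  78  87  86  86  85  86  86  84  75  73  69  63  62  62  72  85  88  86  87 102  99
214   55  53  49  76  77  65  57  57  54  53  54  47  44  42  38  41  37  52  81  87  88  87  86  96
215   53  53  50  74  70  41  46  48  56  61  74  78  71  70  71  70  41  45  80  88  87  86  78  96
216   53  51  49  74  80  44  75  77  80  81  88  89  88  86  86  84  53  42  80  88  87  85  77 105
217   53  51  50  71  82  45  72  86  87  88  87  88  87  86  87  86  64  42  81  86  87  86  74 101
218   52  50  51  66  81  46  62  84  88  88  87  87  87  88  87  87  70  42  79  88  87 
[... 624 characters left out ...]
52  53  53  50  75  80  44  87  93  92  87  87  87  87  88  88  89  71  41  54  56  55  55  55
226   55  54  52  51  71  83  47  86 111 104  74  64  59  56  56  54  56  47  31  50  55  54  55  55
227   57  57  54  53  61  82  44  56  74  69  48  41  38  36  35  34  39  31  27  50  56  54  54  55
228   58  57  54  53  57  79  48  38  47  52  68  76  76  96  96  97 117  83  60  62  63  59  58  57
229   58  57  55  55  53  78  72  69  73  74  87 117 122 130 129 128 129  93  70  68  66  62  60  58
230   56  56  57  56  51  68  74  73  74  72  73  91  94  95  96  91  86  68  59  58  58  56  57  56
231   55  55  57  57  51  56  59  59  59  58  56  58  57  59  61  58  56  53  54  53  53  52  53  53
```

```bash
python3 - <<'E'
from h import *
f=grab_frame('wrist'); g=cv2.medianBlur(cv2.cvtColor(f['pixels'],cv2.COLOR_BGR2GRAY),5)
z=.0435+.014; p=proj(f,[[.668,-.019,z],[.7,-.019,z]]); r=np.linalg.norm(p[1]-p[0]); print(p[0],r)
H=cv2.HoughCircles(g,cv2.HOUGH_GRADIENT,1,20,param1=100,param2=25,minRadius=int(r*.5),maxRadius=int(r*1.1)); print(H)
if H is not None: print(ray(f,H[0][:,:2],z))
E
python3 -m jog '[[[0,0.41,-0.30,0,-0.82],[0,0.43,-0.28,0.1,-0.82],[0,0.44,-0.25,0.1,-0.82],[0,0.46,-0.23,0.2,-0.82],[0,0.47,-0.20,0.2,-0.82],[0,0.48,-0.17,0.2,-0.82],[0,0,0,0.4,0],[0,0,0,0.5,0]]]'
python3 -c "
from h import *
st();plan(.5962,-.0465,.203,185,3,0)"
```

```text
[278.33708705 222.48778627] 39.279856327475244
[[[472.5 200.5  38.6]
  [274.5 215.5  38. ]
  [484.5 216.5  34.3]]]
[[ 0.68717036  0.12029342  0.0575    ]
 [ 0.66202457 -0.02034329  0.0575    ]
 [ 0.70180232  0.12804858  0.0575    ]]
time_s: 44.3
tcp_pos: [0.5964, -0.047, 0.2476]
tool_rot: [-180.0, 0.0, -175.1]
ft_force: [0.6, 0.6, 0.4]
finger_gap: 0.001
grip_force: 0.0
44.3 [ 0.5964 -0.047   0.2476] [-1.8000e+02  4.0000e-02 -1.7512e+02] [0.6  0.61 0.45] 0.001 0.0
[0,0.00,0.01,0.59,-0.01],[0,0.00,0.01,0.59,-0.01],[0,0.00,0.01,0.59,-0.01],
```

```bash
python3 -m jog '[[[0,0,0,0.6,0],[0,0,0,0.6,0],[0,0,0,0.5,0],[0,0,0,0.2,0],[0,0,0,0,0]]]'|grep -E "pos|force"
python3 -m jog '[[[0,0,0,0.06,0],[0,0,0,0,0]]]'|grep -E "pos|force"
python3 -m jog '[[[0,0,0,0.04,0],[0,0,0,0,0]]]'|grep -E "pos|force"
```

```text
tcp_pos: [0.596, -0.047, 0.2002]
ft_force: [0.8, -0.3, 1.0]
grip_force: 0.0
tcp_pos: [0.5964, -0.0471, 0.1998]
ft_force: [0.6, -0.4, 0.3]
grip_force: 0.0
tcp_pos: [0.5962, -0.047, 0.1984]
ft_force: [-0.4, -0.1, 0.8]
grip_force: 0.0
```

```bash
python3 -m jog '[[[0,0,0,0.06,0],[0,0,0,0,0]]]'|grep -E "pos|ft_force"
python3 -m jog '[[[0,0,0,0.04,0],[0,0,0,0,0]]]'|grep -E "pos|ft_force"
python3 -m jog '[[[0,0,0,0.03,0],[0,0,0,0,0]]]'|grep -E "pos|ft_force"
```

```text
tcp_pos: [0.596, -0.047, 0.1965]
ft_force: [-0.6, -0.1, -0.4]
tcp_pos: [0.5961, -0.0471, 0.1956]
ft_force: [0.3, -0.0, -0.3]
tcp_pos: [0.5962, -0.0471, 0.1951]
ft_force: [-1.1, -0.2, 1.6]
```

```bash
python3 -m jog '[[[0,0,0,0.04,0],[0,0,0,0,0]]]'|grep -E "pos|ft_force"
python3 -m jog '[[[0,0,0,0.03,0],[0,0,0,0,0],[0,0,0,0,0]]]'|grep -E "pos|ft_force"
```

```text
tcp_pos: [0.5962, -0.0471, 0.1945]
ft_force: [-2.6, -0.0, 3.9]
tcp_pos: [0.5962, -0.047, 0.1944]
ft_force: [-4.3, 0.8, 9.3]
```

A definite press of about 9 N is held. I'll hold it briefly, then lift off and check the scene.

```bash
python3 -m jog '[[[0,0,0,0,0],[0,0,0,0,0]]]'|grep -E "pos|ft_force"
python3 -m jog '[[[0,0,0,-0.3,0],[0,0,0,-0.8,0],[0,0,0,-0.9,0],[0,0,0,-0.9,0],[0,0,0,-0.9,0],[0,0,0,0,0]]]'|grep -E "time|pos|ft_force"
python3 - <<'E'
from h import *
f=grab_frame('side'); g=grab_frame('scene'); im=f['pixels']
f0=cv2.imread('pics/side0.png'); g0=cv2.imread('pics/scene0.png')
# changed regions vs. the start
for n,a,b in (('side',im,f0),('scene',g['pixels'],g0)):
    d=(cv2.absdiff(a,b).max(2)>45).astype(np.uint8); d=cv2.morphologyEx(d,cv2.MORPH_OPEN,np.ones((3,3))); N,l,s,c=cv2.connectedComponentsWithStats(cv2.dilate(d,np.ones((5,5)))); print(n,[x[:5].tolist() for x in s[1:] if x[4]>60])
print('hub on pan px',proj(f,[[.665,-.02,.0755]]),'foot px',proj(f,[[.517,-.157,.016]]),'scene pan',proj(g,[[.665,-.02,.0755]]))
E
```

```text
tcp_pos: [0.5963, -0.0471, 0.1944]
ft_force: [-4.0, 0.9, 8.8]
time_s: 47.8
tcp_pos: [0.5974, -0.0472, 0.2915]
ft_force: [0.2, 0.3, 1.2]
side [[4, 0, 301, 177, 17650], [32, 97, 53, 86, 2722], [0, 156, 34, 41, 954], [198, 175, 117, 95, 5167], [36, 184, 7, 9, 63], [98, 192, 26, 36, 769], [6, 200, 27, 42, 643]]
scene [[0, 0, 166, 49, 4485], [259, 0, 94, 98, 5268], [360, 0, 17, 6, 95], [386, 0, 117, 242, 18732], [248, 99, 88, 73, 3252], [252, 168, 28, 27, 530], [549, 178, 11, 67, 509], [357, 180, 203, 240, 15167], [271, 197, 100, 85, 4080], [0, 254, 26, 65, 1358], [371, 292, 9, 7, 63], [538, 294, 22, 12, 236], [188, 298, 93, 61, 1705], [141, 328, 17, 11, 162], [172, 358, 21, 22, 311]]
hub on pan px [[305.5049107  202.15671211]] foot px [[248.63640268 259.47668643]] scene pan [[266.30081581 174.24262453]]
```

```bash
python3 - <<'E'
from h import *
g=grab_frame('scene')['pixels']; f=grab_frame('side')['pixels']; g0=cv2.imread('pics/scene0.png'); f0=cv2.imread('pics/side0.png')
def patch(a,b,x0,y0,x1,y1,n):
    A=cv2.cvtColor(a[y0:y1,x0:x1],cv2.COLOR_BGR2GRAY); B=cv2.cvtColor(b[y0:y1,x0:x1],cv2.COLOR_BGR2GRAY); print(n,'mean diff',cv2.absdiff(A,B).mean().round(1), 'shift',cv2.phaseCorrelate(np.float32(A),np.float32(B)))
patch(g,g0,168,285,248,325,'brush scene'); patch(g,g0,115,265,172,308,'cutters'); patch(g,g0,185,193,216,215,'impeller'); patch(f,f0,308,155,332,178,'impeller side')
patch(g,g0,290,110,385,185,'riser'); patch(f,f0,275,245,380,405,'riser side')
for n,a in (('now',g),('t0',g0)):
    m=(cv2.cvtColor(a[285:328,168:250],cv2.COLOR_BGR2HSV)[...,2]<75)&(cv2.cvtColor(a[285:328,168:250],cv2.COLOR_BGR2HSV)[...,1]<110); y,x=np.where(m); print(n,m.sum(),x.mean()+168,y.mean()+285)
E
```

```text
brush scene mean diff 20.4 shift ((-0.0179458419105174, 0.07902747135021926), 0.970209684073925)
cutters mean diff 15.2 shift ((-0.01435181540827557, 0.5233667215166342), 1.0089500759707557)
impeller mean diff 12.7 shift ((-0.10996121374650158, 0.08394435531790734), 1.019746051946034)
impeller side mean diff 3.5 shift ((0.0415540177510767, 0.002689200502256739), 1.005265769859155)
riser mean diff 31.8 shift ((-0.12949238797399687, 0.47494041796661435), 0.44946673022376166)
riser side mean diff 7.8 shift ((0.03144764561731961, -0.008127479388960523), 0.9747372183534834)
now 228 212.85526315789474 304.3026315789474
t0 412 209.76456310679612 307.4514563106796
```

Bystanders and shelf are unmoved, the rake lies on the bench, and the hub is on the pan.

```bash
python3 -c "
from workcell import *
print(finish_job())"
```

```text
the job is handed in; nothing more can be done
None
```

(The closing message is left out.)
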